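# Square up the slide holder and close the scanner lid

## Task

Get the slide scanner ready to scan: first push the swung-out slide holder round on its pivot pin until it lies fully home against its stop rail on the scanner bed, then lower the hinged lid by its bar handle until it is fully shut. Bring the lid down gently, holding it all the way (it must not drop or slam), then let go, and leave the dish, beaker and bottle where they stand.

Things in the scene. Friction and masses are not known exactly. Their poses are not given: they have to be found in the camera images.
- scanner: White slide scanner fixed to the table: base 200 mm (its x) by 170 mm (its y) by 50 mm high, flat black bed on top. Origin: centre of its underside. Its +x points to the hinge side (roughly the robot's right), its -y to the side over which the holder swings out (roughly towards the robot). The slide holder's stop rail runs along its x at y = +29 mm on the bed, 8 mm tall.
- lid (a joint): Angle of the lid about the hinge, rad: 0 fully shut, about 1.57 upright, at most 1.9. The lid is a white shell 200 x 170 x 22 mm, 0.35 to 0.5 kg. The stiff hinge holds it where it is left above about 1.3 rad; below about 1.1 rad it falls shut by itself unless it is held, fast enough to slam.
- lid_hinge (a point): Point on the hinge line, in the middle of the base's +x edge, 50.5 mm above the table. The hinge line runs along the scanner's y. Its axes turn with the lid.
- lid_grip (a point): Centre of the lid's steel bar handle: round bar 12 mm thick, 100 mm long, parallel to the hinge line, 238 mm from the hinge line and 11 mm to the outer-face side of the lid's rim plane; axes turn with the lid (x from the handle to the hinge, y along the bar, z out of the lid's outer face). The bar stands 38 mm off the lid's free edge on two 10 mm posts 90 mm apart, so a finger fits between bar and lid; when shut the bar is 61.5 mm above the table, beyond the base's -x side.
- holder (a joint): Angle of the slide holder about its upright pivot pin, rad: 0 is fully home against the stop rail, parallel to the scanner's x (a hard stop); larger is swung out towards the scanner's -y, at most 1.1. It turns with light friction (about 0.3 N at its free end) and stays where it is left. Swung out it sticks out beyond the base and the lid would hit it.
- holder_pin (a point): Pivot pin of the slide holder, half-way up its thickness. The holder is a flat grey bar 170 x 50 mm, 10 mm thick, carrying two glass slides; its underside is 1.5 mm above the bed, its top 61.5 mm above the table. It reaches 158 mm from the pin to its free end and 12 mm the other way, and 25 mm to each side. The pin is 72 mm from the base's centre towards the hinge. The lid standing open is 28 mm beyond the pin.
- holder_end (a point): Middle of the holder's free end, half-way up its thickness, 158 mm from the pin. Axes turn with the holder: x from the free end to the pin, its -y side is the one to push on to send it home (push along its +y).
- petri: Glass dish, 90 mm across, 16 mm high, loose bystander. Origin: centre of its underside.
- beaker: Clear plastic beaker, 66 mm across, 85 mm high, loose bystander. Origin: centre of its underside.
- reagent: Amber glass bottle, 50 mm across, 95 mm high, loose bystander. Origin: centre of its underside.

How it is judged:
On the way, in this order (a step that is already met when the one before it is completed fails the run):
1. the slide holder lies home against its stop rail, the lid still open (value of joint holder below 0.05 rad and value of joint lid above 0.3 rad), for 0.2 s.
2. the lid is shut over the holder (value of joint lid below 0.03 rad and value of joint holder below 0.05 rad), for 0.2 s.
At the end, for the whole second after the job is handed in: The lid is shut (within 0.03 rad) and at rest, and the slide holder is home (within 0.05 rad) (all of step 2 and velocity of joint lid between -0.05 and 0.05 rad/s); the robot touches nothing.
It fails at once if the lid drops or slams (it comes down faster than 1.5 rad/s) (velocity of joint lid below -1.5 rad/s).
It fails at once if the dish is moved more than 30 mm (distance of petri from where it was at the start of the episode above 0.03 m).
It fails at once if the beaker is moved more than 30 mm (distance of beaker from where it was at the start of the episode above 0.03 m).
It fails at once if the bottle is moved more than 30 mm (distance of reagent from where it was at the start of the episode above 0.03 m).
It also fails if it takes over 58 s, if anything falls off the work surface, if the arm or the gripper's body presses on something with over 40 N, if the wrist force passes 120 N, or if a joint passes its speed limit or range.

## Robot

A 7-joint arm with a two-finger parallel gripper is mounted at the origin on the work surface. World frame = base frame: x ahead of the robot, y to its left, z up, the work surface at z = 0. Lengths are in m, angles in rad, forces in N, time in s.
With the tool pointing down it reaches from about 0.4 to 0.875 m from the base axis. Payload 19.3 kg.
Tool frame: the origin (TCP) lies midway between the tips of the shut fingers; the grasp point (between the pads) lies 19 mm behind it; z points along the fingers, y is the line along which they close (so a half turn about z gives the same grasp; the last joint's range is limited). The gripper opens to 85 mm and grips with 20 to 120 N. Pads are 22 mm wide; open, the fingers measure 114 mm over their backs; the gripper's body (76 mm by 85 mm) begins 54 mm behind the grasp point. The pads swing forward as they close: fully open they stand 13 mm farther back than shut.
Start: joints at [1.071, 0.521, -0.036, 1.599, 0.021, 1.021, -0.113], TCP at [0.26, -0.568, 0.231] pointing down, gripper open.
Joint ranges: [-2.91, 2.91], [-0.3, 2.13], [-1.5, 1.42], [0.17, 2.43], [-1.26, 4.41], [0.16, 1.93], [-2.52, 2.52]. Speed limits (rad/s): [1.89, 1.89, 2.39, 2.39, 3.01, 3.01, 3.01].

## Interface

Orientations are given as [roll, pitch, yaw] about the fixed x, y, z axes, in that order (R = Rz(yaw) Ry(pitch) Rx(roll)).
In Python, from workcell import telemetry, grab_frame, calibration, bot, outline_of, landmark_of gives the robot as it stands. The module is installed in compiled form; this text tells all that it offers.
- The arm moves only by the shell command python3 -m inch 'ROWS' [FORCE]. ROWS is JSON, a list of rows, each a list of 7 numbers: the shift along the tool's x, y, z in m, then the turn, a rotation vector about the tool's x, y, z in rad, then the closure, from 0 (fully open) to 1 (shut). A call has 1 to 5 rows; each row shifts and turns the commanded pose from where the row before left it, along the tool's axes as they then stand; what a row does not reach is not made up. A row lasts 1/10 s, in which the tool goes at most 50 mm and 8.59 degrees, less where a joint would pass 70% of its speed; a pose out of reach is approached as far as the arm can. A call is refused whole if a number of a shift passes 0.05 or a number of a turn 0.15, either way. A call with a gripper value outside its range is refused whole. The fingers move at their own pace and stop on an object; FORCE is the grip in N (left out, the last holds). Time passes only in rows, so rows that do not move let the fingers close. It gives the time, the measured TCP pose, the force, the opening and the grip force at its end, in the units of the state.
- telemetry.observe(): the state, without advancing time (a new reading comes with each control period).
- grab_frame(name): name is "scene" or "top" or "wrist"; returns the picture (420x560x3 uint8, red, green, blue); there is no depth.
- calibration(name): a dict with "fovy" (degrees; the focal length in pixels is half the picture's height over the tangent of half this angle, whatever the lens; pixels are square), "cx", "cy" (the principal point, pixels), "pose" (4x4, takes a point from camera to world coordinates). Camera axes: x right, y down, z forward; pixel columns grow to the right and rows downward; lengths in m; the calibration is good to about 2 mm. A picture is of the moment at which its call begins: read the wrist's pose just before it. calibration takes no time and is no camera call; for the wrist camera it gives the pose at the moment of the call.
- bot.job_done(): hands the job in; it is judged then, once.
Trained networks look in the newest picture that a camera, given by its name, has taken for a name from the list of things; names that differ only in an ending like _2 or _b are one class to them, and where a whole thing is asked for, a point or a joint stands for the part that bears it (a point fixed in the world has none). Each returns a list of dicts, best first, with "score" (0 to 1); they miss things now and then, are a little off and sometimes report something else, mostly with a low value. They report only what shows in the picture. A call takes as long as a camera call.
- outline_of(label, camera): "region" (420x560 bool, what is visible of it) and "rect" ([left, top, right, bottom] in pixels, round what is visible of it).
- landmark_of(label, camera): "xy" ([column, row] in pixels: a listed point, or the origin of a listed thing).
The state is a dict: "clock": time; "qpos": joint angles; "qd": joint speeds; "joint_efforts": joint torques, N m; "position": TCP position; "tool_rot": TCP orientation; "force": force on the tool from outside, world axes, zero at the start; "moment": the same for the moment, N m; "grip_width": finger opening in m; "finger_force": force on a finger pad.
Only numpy, scipy, OpenCV 4.12 (cv2) and the standard library are available. Lean on these libraries where they do the work, as an engineer would, in place of code of your own. Each camera call takes 0.05 s, during which the arm holds its last target. There are 200 camera calls.

## Working session

There is one attempt and no reset: what is moved stays moved. The work goes in short steps, Python scripts to look and compute and a shell command to move; the robot and the scene stay as the last step left them, time stands still between calls to the robot, and variables do not carry over. Pictures are saved under pics/ and viewed, at most 10 in all, crops included, and the job is handed in when it is done.

```bash
mkdir -p pics
cat > h.py <<'E'
import numpy as np, cv2
from scipy.spatial.transform import Rotation as R
from workcell import telemetry, grab_frame, calibration, bot, outline_of, landmark_of
def ray(cam,px):
    c=calibration(cam); f=210/np.tan(np.radians(c["fovy"])/2); T=np.array(c["pose"])
    d=T[:3,:3]@np.array([(px[0]-c["cx"])/f,(px[1]-c["cy"])/f,1]); return T[:3,3],d/np.linalg.norm(d)
def atz(cam,px,z):
    o,d=ray(cam,px); return o+d*(z-o[2])/d[2]
def tri(a,b):
    (o1,d1),(o2,d2)=a,b; s=np.linalg.lstsq(np.c_[d1,-d2],o2-o1,rcond=None)[0]
    p,q=o1+s[0]*d1,o2+s[1]*d2; return (p+q)/2,np.linalg.norm(p-q)
def snap(cam,name):
    im=grab_frame(cam); cv2.imwrite(f"pics/{name}.png",im[:,:,::-1]); return im
E
python3 - <<'E'
from h import *
np.set_printoptions(precision=3,suppress=True)
for c in("scene","top"):
    snap(c,c+"0"); print(c,np.array(calibration(c)["pose"])[:3,3])
    for n in ["scanner","lid_hinge","lid_grip","holder_pin","holder_end","petri","beaker","reagent"]:
        for r in landmark_of(n,c)[:2]:
            z={"lid_hinge":.0505,"holder_pin":.0565,"holder_end":.0565}.get(n,0)
            print(n,round(r["score"],2),np.array(r["xy"]),atz(c,r["xy"],z))
s=telemetry.observe();print(s)
E
```

```text
scene [0.955 0.345 0.771]
scanner 0.97 [245.2 208.4] [ 0.568 -0.071  0.   ]
lid_hinge 0.88 [209.2 173.7] [ 0.572 -0.184  0.05 ]
lid_grip 0.83 [190.7  91. ] [ 0.338 -0.516  0.   ]
holder_pin 0.66 [161.  169.1] [ 0.641 -0.282  0.056]
holder_pin 0.56 [221.2 176.5] [ 0.562 -0.151  0.057]
holder_end 0.91 [286.5 170.1] [ 0.444 -0.042  0.056]
petri 0.81 [339.8 268.3] [0.554 0.202 0.   ]
beaker 0.6 [344.8 209.9] [0.413 0.12  0.   ]
reagent 0.82 [161.1 168.1] [ 0.614 -0.334 -0.   ]
top [0.336 0.005 1.062]
scanner 0.9 [317.7 207.1] [ 0.573 -0.071  0.   ]
lid_hinge 0.75 [373.1 204.2] [ 0.57  -0.178  0.05 ]
lid_grip 0.96 [405.7 167.5] [ 0.663 -0.258  0.   ]
holder_pin 0.88 [357.8 203.4] [ 0.569 -0.146  0.056]
holder_end 0.76 [306.3 258. ] [ 0.458 -0.045  0.056]
petri 0.93 [182.7 212.5] [0.555 0.211 0.   ]
petri 0.3 [223.2 284.9] [0.406 0.12  0.   ]
beaker 0.57 [226.7 285.8] [0.405 0.113 0.   ]
reagent 0.95 [441.2 191.6] [ 0.612 -0.331  0.   ]
{'clock': 0.9, 'qpos': array([ 1.071,  0.521, -0.036,  1.599,  0.021,  1.021, -0.113]), 'qd': array([ 0.   ,  0.   , -0.   ,  0.   , -0.001, -0.002,  0.001]), 'joint_efforts': array([  0.002, -92.682,   1.979, -37.024,   0.018,   0.002,   0.   ]), 'position': array([ 0.26 , -0.568,  0.231]), 'tool_rot': array([3.142, 0.   , 0.43 ]), 'force': array([ 0.436, -0.621, -0.779]), 'moment': array([ 0.029,  0.035, -0.023]), 'finger_force': 0.0, 'grip_width': 0.08515092715532786}
```

View pics/scene0.png

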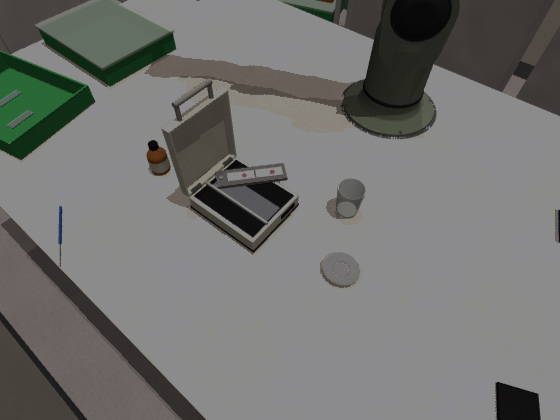

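View pics/top0.png

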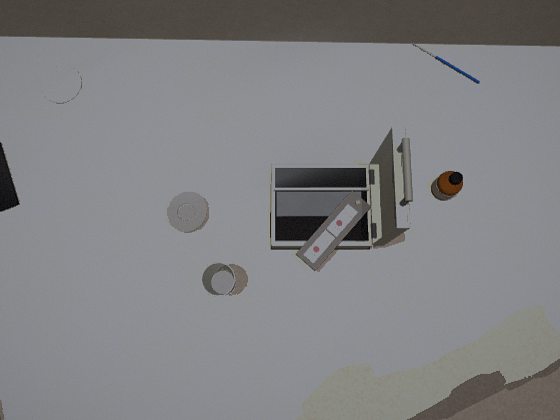

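The scene view shows the lid open at (205,140), with its bar at (192,92). The holder is swung out to (287,172). The beaker is at (350,198), the dish at (341,268) and the bottle at (158,158). The top view agrees: scanner centre near (320,207), holder end (308,260), bar (406,168). The scanner's yaw is about -90°.

Run:
```python
from h import *
np.set_printoptions(precision=4,suppress=True)
P={}
for c in("scene","top"):
    grab_frame(c)
    P[c]={n:landmark_of(n,c) for n in ["lid_grip","lid_hinge","holder_pin","holder_end","scanner"]}
for n in P["top"]:
    for a in P["scene"][n][:2]:
        print(n,*tri(ray("scene",a["xy"]),ray("top",P["top"][n][0]["xy"])))
# base top corners seen from top
for px in [(272,166),(369,166),(272,247),(370,247)]: print(px,atz("top",px,.05))
```

```text
lid_grip [ 0.574  -0.1884  0.2902] 2.313565300671788e-05
lid_hinge [ 0.5705 -0.1751  0.0525] 0.0002202783979023059
holder_pin [ 0.5676 -0.1492  0.0531] 0.0006149162862212683
holder_end [ 0.4498 -0.0394  0.0607] 0.00453905880974423
scanner [ 0.5713 -0.0652  0.0159] 0.0037120444571929123
scanner [ 0.5752 -0.086   0.1015] 0.07272172794497854
(272, 166) [0.645 0.026 0.05 ]
(369, 166) [ 0.6492 -0.1709  0.05  ]
(272, 247) [0.4792 0.0219 0.05  ]
(370, 247) [ 0.4834 -0.1706  0.05  ]
```

```bash
python3 -m inch '[[0,0,0,0,0,0.14,1],[0,0,0,0,0,0.14,1],[0,0,0,0,0,0.14,1],[0.01,-0.03,0,0,0,0,1],[0.01,-0.03,0,0,0,0,1]]' 30
python3 -m inch '[[0.01,-0.04,0,0,0,0,1],[0.01,-0.04,0,0,0,0,1],[0.01,-0.04,0,0,0,0,1],[0.01,-0.04,0,0,0,0,1],[0.01,-0.04,0,0,0,0,1]]'
```

```text
clock: 2.0
position: [0.2797, -0.5074, 0.231]
tool_rot: [-3.142, 0.0, 0.008]
force: [1.2, -0.4, 0.3]
grip_width: 0.0122
finger_force: 0.0
clock: 2.5
position: [0.328, -0.3059, 0.2315]
tool_rot: [3.141, -0.0, 0.01]
force: [2.0, 0.3, 0.6]
grip_width: 0.0
finger_force: 0.0
```

```bash
python3 -m inch '[[0.014,-0.042,0,0,0,0,1],[0.014,-0.042,0,0,0,0,1],[0.014,-0.042,0,0,0,0,1],[0.014,-0.042,0,0,0,0,1],[0.014,-0.042,0.03,0,0,0,1]]'
python3 -m inch '[[0,0,0.03,0,0,0,1],[0,0,0.035,0,0,0,1],[0,0,0.035,0,0,0,1],[0,0,0.03,0,0,0,1],[0,0,0.015,0,0,0,1]]'
python3 - <<'E'
from h import *
snap("top","t1"); print(telemetry.observe()["position"],landmark_of("holder_end","top")[:1])
E
```

```text
clock: 3.0
position: [0.397, -0.098, 0.2053]
tool_rot: [3.141, -0.006, 0.01]
force: [1.3, -0.7, -0.8]
grip_width: -0.0
finger_force: 0.0
clock: 3.5
position: [0.3941, -0.0993, 0.0563]
tool_rot: [-3.141, 0.002, 0.01]
force: [0.2, 0.0, 0.2]
grip_width: -0.0004
finger_force: 0.0
[ 0.39377742 -0.09918465  0.05529262] [{'xy': [305.2, 261.3], 'score': 0.95}]
```

View pics/t1.png

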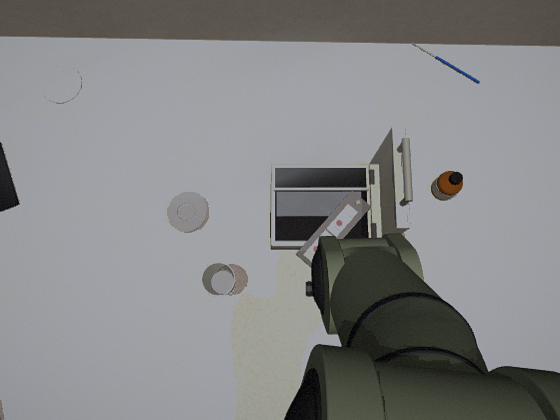

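```bash
python3 -m inch '[[0.012,-0.005,0,0,0,0,1],[0.012,-0.006,0,0,0,0,1],[0.012,-0.006,0,0,0,0,1],[0.006,-0.008,0,0,0,0,1],[0.006,-0.009,0,0,0,0,1]]'
python3 -m inch '[[0.006,-0.009,0,0,0,0,1],[0.006,-0.008,0,0,0,0,1],[0.008,-0.008,0,0,0,0,1],[0.008,-0.007,0,0,0,0,1],[0.008,-0.007,0,0,0,0,1]]'
```

```text
clock: 4.1
position: [0.4434, -0.0643, 0.0586]
tool_rot: [3.142, -0.001, 0.01]
force: [0.6, -0.8, 0.1]
grip_width: 0.0002
finger_force: 0.3
clock: 4.6
position: [0.4789, -0.0252, 0.0582]
tool_rot: [3.142, 0.0, 0.01]
force: [-0.6, -0.1, 0.3]
grip_width: 0.0002
finger_force: 0.2
```

```bash
python3 -m inch '[[0.01,-0.005,0.002,0,0,0,1],[0.01,-0.005,0.001,0,0,0,1],[0.01,-0.004,0,0,0,0,1],[0.01,-0.003,0,0,0,0,1],[0.005,-0.002,0,0,0,0,1]]'
python3 -m inch '[[0.004,0,0,0,0,0,1],[0.003,0,0,0,0,0,1],[0,0,0,0,0,0,1]]'
```

```text
clock: 5.1
position: [0.5241, -0.0061, 0.0552]
tool_rot: [-3.142, -0.0, 0.01]
force: [-0.5, -0.2, -0.4]
grip_width: 0.0001
finger_force: 0.2
clock: 5.4
position: [0.5302, -0.0064, 0.0553]
tool_rot: [3.142, -0.0, 0.01]
force: [0.4, -0.2, 1.0]
grip_width: -0.0
finger_force: 0.0
```

Run:
```python
from h import *
snap("scene","s2"); print(telemetry.observe()["position"])
for n in("holder_end","holder_pin"):
  for r in landmark_of(n,"scene")[:2]: print(n,r["score"],r["xy"],atz("scene",r["xy"],.0565))
```

```text
[ 0.52996094 -0.00649239  0.05525139]
holder_end 0.95 [273.1, 210.6] [0.55953701 0.01248947 0.0565    ]
holder_end 0.56 [194.0, 90.8] [ 0.37609708 -0.4462535   0.0565    ]
holder_pin 0.6 [219.4, 178.8] [ 0.57048112 -0.14868079  0.0565    ]
```

View pics/s2.png

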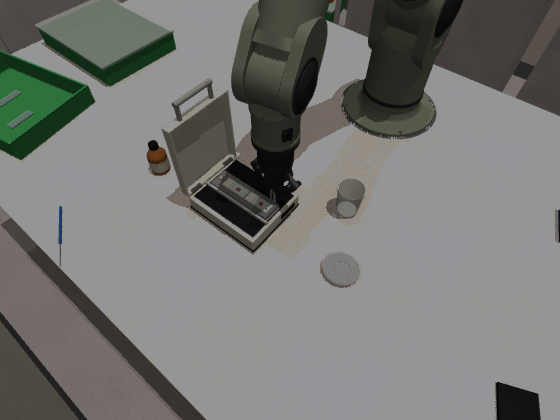

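The holder, seen at (273,210), is nearly parallel to the rail. I'll push a little further until it meets the stop.

```bash
python3 -m inch '[[0.002,0,0,0,0,0,1],[0.002,0,0,0,0,0,1],[0,0,0,0,0,0,1]]'
python3 -m inch '[[0.002,0,0,0,0,0,1],[0.002,0,0,0,0,0,1],[0,0,0,0,0,0,1]]'
```

```text
clock: 5.85
position: [0.5318, -0.0063, 0.0549]
tool_rot: [3.141, 0.005, 0.01]
force: [-13.6, 1.7, 9.7]
grip_width: -0.0002
finger_force: 6.7
clock: 6.15
position: [0.5324, -0.0064, 0.0544]
tool_rot: [3.141, 0.011, 0.01]
force: [-32.9, 2.1, 23.7]
grip_width: 0.0001
finger_force: 16.5
```

```bash
python3 -m inch '[[-0.01,0,0,0,0,0,1],[-0.02,0,0,0,0,0,1],[-0.01,0,-0.02,0,0,0,1],[0,0,-0.045,0,0,0,1],[0,0,-0.045,0,0,0,1]]'
python3 -m inch '[[0,0,-0.045,0,0,0,1],[0,0,-0.045,0,0,0,1],[0,0,-0.045,0,0,0,0.5],[0,0,-0.045,0,0,0,0],[0,0,-0.03,0,0,0,0]]'
python3 - <<'E'
from h import *
print(telemetry.observe()["position"])
P={}
for c in("scene","top"):
  snap(c,c+"3")
  for n in("holder_end","holder_pin","lid_grip","lid_hinge"):
    P[c,n]=landmark_of(n,c)
    for r in P[c,n][:1]: print(c,n,r["score"],r["xy"],atz(c,r["xy"],.0565))
for n in("lid_grip","lid_hinge"):
  if P["top",n] and P["scene",n]: print(n,tri(ray("scene",P["scene",n][0]["xy"]),ray("top",P["top",n][0]["xy"])))
E
```

```text
clock: 6.65
position: [0.4973, -0.0065, 0.1664]
tool_rot: [-3.142, 0.001, 0.01]
force: [1.1, -0.9, -0.5]
grip_width: -0.0001
finger_force: 0.0
clock: 7.15
position: [0.4982, -0.0066, 0.3786]
tool_rot: [-3.141, -0.003, 0.01]
force: [0.1, -0.5, 0.0]
grip_width: 0.0432
finger_force: 0.0
[ 0.49824658 -0.00658841  0.37861966]
scene holder_end 0.69 [272.2, 211.6] [0.56300962 0.01272917 0.0565    ]
scene holder_pin 0.79 [221.1, 179.8] [ 0.5700983  -0.14328198  0.0565    ]
scene lid_grip 0.81 [188.3, 91.9] [ 0.39041854 -0.4552653   0.0565    ]
scene lid_hinge 0.77 [212.7, 172.3] [ 0.56612423 -0.17611553  0.0565    ]
top holder_pin 0.48 [406.7, 168.3] [ 0.64395415 -0.24560175  0.0565    ]
top lid_grip 0.67 [408.0, 168.2] [ 0.64421986 -0.24822451  0.0565    ]
lid_grip (array([ 0.57410407, -0.19116867,  0.28995555]), np.float64(0.0044330351386777924))
```

View pics/scene3.png

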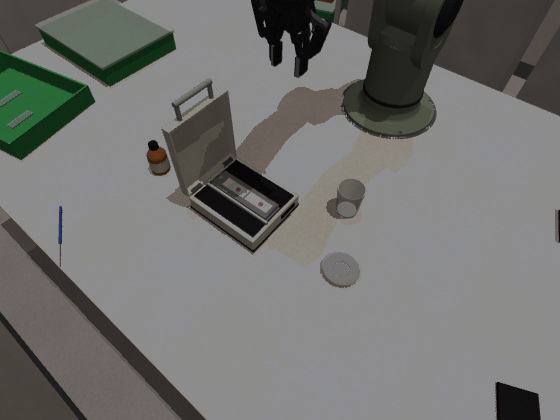

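The holder lies along the rail, from (222,180) to (272,211), and the bar is at (192,92). Next I go above the bar and refine its position with the wrist camera.

```bash
python3 -m inch '[[0.015,0.036,0,0,0,0,0],[0.015,0.036,0,0,0,0,0],[0.015,0.036,0,0,0,0,0],[0.015,0.036,0,0,0,0,0],[0.015,0.036,0,0,0,0,0]]'
python3 - <<'E'
from h import *
s=telemetry.observe();print(s["position"],s["tool_rot"],s["grip_width"])
snap("wrist","w4")
for r in landmark_of("lid_grip","wrist")[:2]: print(r, atz("wrist",r["xy"],.29))
snap("scene","s4")
E
```

```text
clock: 8.15
position: [0.5751, -0.1873, 0.3748]
tool_rot: [-3.141, 0.001, 0.01]
force: [1.6, 0.8, 0.4]
grip_width: 0.0854
finger_force: 0.0
[ 0.57514184 -0.18729567  0.37475206] [-3.14148446e+00  6.49038000e-04  9.94652358e-03] 0.08544040544134672
{'xy': [279.9, 221.2], 'score': 0.65} [ 0.56938566 -0.18812649  0.29      ]
```

View pics/w4.png

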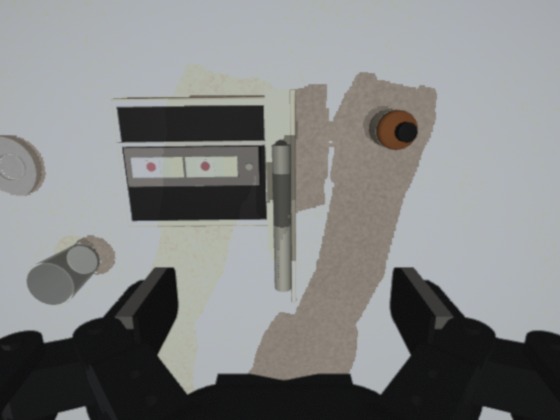

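The bar runs from (280,142) to (283,290) and is centred between the fingers at columns 165 and 400. I descend and grip.

```bash
python3 -m inch '[[-0.003,0.001,0.025,0,0,0,0],[0,0,0.025,0,0,0,0],[0,0,0.025,0,0,0,0],[0,0,0.025,0,0,0,0],[0,0,0,0,0,0,0.4]]' 30
python3 -m inch '[[0,0,0,0,0,0,1],[0,0,0,0,0,0,1],[0,0,0,0,0,0,1],[0,0,0,0,0,0,1],[0,0,0,0,0,0,1]]'
```

```text
clock: 8.8
position: [0.5704, -0.1855, 0.2724]
tool_rot: [-3.14, 0.005, 0.011]
force: [0.4, 0.2, -0.6]
grip_width: 0.0734
finger_force: 0.0
clock: 9.3
position: [0.5721, -0.1869, 0.2761]
tool_rot: [3.141, -0.001, 0.01]
force: [-1.4, -0.0, 5.4]
grip_width: 0.011
finger_force: 29.3
```

```bash
python3 - <<'E'
import numpy as np
h=-.176; th=np.linspace(1.571,0,11)
y=h+.238*np.cos(th)-.011*np.sin(th); z=.0505+.238*np.sin(th)+.011*np.cos(th)-.0125
for i in range(11): print(round(th[i],2),y[i].round(4),z[i].round(4), (1000*np.array([-(y[i]-y[i-1]),-(z[i]-z[i-1])])/5).round(1) if i else '')
E
python3 -m inch '[[0,-0.003,0,0,0,0,1],[0,-0.006,0,0,0,0,1],[0,-0.009,0,0,0,0,1],[0,-0.01,0.001,0,0,0,1],[0,-0.008,0.001,0,0,0,1]]' 40
```

```text
1.57 -0.187 0.276 
1.41 -0.1497 0.2748 [-7.5  0.2]
1.26 -0.113 0.2678 [-7.3  1.4]
1.1 -0.0778 0.2551 [-7.   2.5]
0.94 -0.045 0.237 [-6.6  3.6]
0.79 -0.0155 0.2141 [-5.9  4.6]
0.63 0.0101 0.1868 [-5.1  5.5]
0.47 0.0311 0.1559 [-4.2  6.2]
0.31 0.0469 0.122 [-3.2  6.8]
0.16 0.0573 0.0861 [-2.1  7.2]
0.0 0.062 0.049 [-0.9  7.4]
clock: 9.8
position: [0.5715, -0.1509, 0.275]
tool_rot: [3.141, -0.001, 0.01]
force: [-9.6, -0.4, 24.7]
grip_width: 0.0103
finger_force: 42.2
```

```bash
python3 -m inch '[[-0.001,-0.007,-0.001,0,0,0,1],[-0.001,-0.007,0,0,0,0,1],[-0.001,-0.007,0.001,0,0,0,1],[0,-0.007,0.001,0,0,0,1],[0,-0.007,0.002,0,0,0,1]]'
```

```text
clock: 10.3
position: [0.5701, -0.1159, 0.2702]
tool_rot: [3.141, -0.004, 0.01]
force: [17.3, -2.2, -10.4]
grip_width: 0.0102
finger_force: 40.3
```

```bash
python3 -m inch '[[0.001,-0.007,0.003,0,0,0,1],[0.0005,-0.007,0.003,0,0,0,1],[0,-0.007,0.003,0,0,0,1],[0,-0.007,0.003,0,0,0,1],[0,-0.007,0.003,0,0,0,1]]'
```

```text
clock: 10.8
position: [0.5697, -0.0792, 0.257]
tool_rot: [-3.14, -0.002, 0.011]
force: [-8.7, 7.1, 24.4]
grip_width: 0.0104
finger_force: 44.5
```

```bash
python3 -m inch '[[-0.0005,-0.007,0.002,0,0,0,1],[0,-0.007,0.003,0,0,0,1],[0,-0.007,0.003,0,0,0,1],[0,-0.006,0.004,0,0,0,1],[0,-0.006,0.004,0,0,0,1]]'
```

```text
clock: 11.3
position: [0.5687, -0.0463, 0.2399]
tool_rot: [-3.14, -0.001, 0.011]
force: [-3.7, 7.8, 15.3]
grip_width: 0.0102
finger_force: 43.9
```

```bash
python3 -m inch '[[0,-0.006,0.004,0,0,0,1],[0,-0.006,0.004,0,0,0,1],[0,-0.006,0.005,0,0,0,1],[0,-0.006,0.005,0,0,0,1],[0,-0.006,0.005,0,0,0,1]]'
```

```text
clock: 11.8
position: [0.5681, -0.0157, 0.2167]
tool_rot: [-3.14, -0.0, 0.011]
force: [-5.8, 9.3, 13.2]
grip_width: 0.0104
finger_force: 44.5
```

```bash
python3 -m inch '[[0,-0.005,0.005,0,0,0,1],[0,-0.005,0.005,0,0,0,1],[0,-0.005,0.006,0,0,0,1],[0,-0.005,0.006,0,0,0,1],[0,-0.005,0.006,0,0,0,1]]'
```

```text
clock: 12.3
position: [0.5676, 0.0108, 0.1888]
tool_rot: [-3.138, 0.0, 0.012]
force: [-8.3, 17.5, 15.1]
grip_width: 0.0102
finger_force: 45.9
```

```bash
python3 -m inch '[[0,-0.0045,0.006,0,0,0,1],[0,-0.0045,0.006,0,0,0,1],[0,-0.004,0.006,0,0,0,1],[0,-0.004,0.006,0,0,0,1],[0,-0.004,0.0065,0,0,0,1]]'
```

```text
clock: 12.8
position: [0.5671, 0.0324, 0.1581]
tool_rot: [-3.138, 0.001, 0.013]
force: [-9.3, 20.4, 13.1]
grip_width: 0.0101
finger_force: 46.5
```

```bash
python3 -m inch '[[-0.0005,-0.005,0.0065,0,0,0,1],[0,-0.004,0.007,0,0,0,1],[0,-0.004,0.007,0,0,0,1],[0,-0.003,0.007,0,0,0,1],[0,-0.003,0.007,0,0,0,1]]'
```

```text
clock: 13.3
position: [0.5665, 0.0496, 0.1231]
tool_rot: [-3.139, 0.001, 0.012]
force: [-4.6, 11.5, 5.3]
grip_width: 0.0103
finger_force: 46.5
```

```bash
python3 -m inch '[[-0.0005,-0.003,0.007,0,0,0,1],[0,-0.0025,0.007,0,0,0,1],[0,-0.002,0.007,0,0,0,1],[0,-0.002,0.007,0,0,0,1],[0,-0.002,0.007,0,0,0,1]]'
```

```text
clock: 13.8
position: [0.5663, 0.0606, 0.088]
tool_rot: [-3.14, 0.0, 0.011]
force: [-1.5, 7.7, 2.2]
grip_width: 0.0101
finger_force: 47.1
```

```bash
python3 -m inch '[[0,-0.001,0.007,0,0,0,1],[0,-0.001,0.007,0,0,0,1],[0,-0.001,0.006,0,0,0,1],[0,-0.001,0.005,0,0,0,1],[0,0,0.005,0,0,0,1]]'
```

```text
clock: 14.3
position: [0.5661, 0.0655, 0.058]
tool_rot: [-3.139, 0.0, 0.012]
force: [-2.8, 17.3, 2.5]
grip_width: 0.0103
finger_force: 47.9
```

```bash
python3 -m inch '[[0,0,0.003,0,0,0,1],[0,0,0.003,0,0,0,1],[0,0,0.001,0,0,0,1],[0,0,0,0,0,0,1]]'
```

```text
clock: 14.7
position: [0.5661, 0.0662, 0.051]
tool_rot: [-3.138, 0.0, 0.013]
force: [-1.6, 17.5, -0.6]
grip_width: 0.0106
finger_force: 47.9
```

```bash
python3 -m inch '[[0,0,0.001,0,0,0,1],[0,0,0.001,0,0,0,1],[0,0,0,0,0,0,1]]'; python3 -m inch '[[0,0,0.001,0,0,0,1],[0,0,0.001,0,0,0,1],[0,0,0,0,0,0,1]]'
```

```text
clock: 15.0
position: [0.5661, 0.0663, 0.0491]
tool_rot: [-3.138, 0.0, 0.013]
force: [-2.8, 18.6, 0.1]
grip_width: 0.0102
finger_force: 48.0
clock: 15.3
position: [0.5661, 0.0665, 0.0472]
tool_rot: [-3.138, -0.0, 0.013]
force: [-1.9, 20.0, 0.2]
grip_width: 0.0105
finger_force: 48.0
```

```bash
python3 -m inch '[[0,0,0.001,0,0,0,1],[0,0,0.001,0,0,0,1],[0,0,0,0,0,0,1]]'; python3 -m inch '[[0,0,0.001,0,0,0,1],[0,0,0.001,0,0,0,1],[0,0,0,0,0,0,1]]'
```

```text
clock: 15.6
position: [0.5661, 0.0665, 0.0451]
tool_rot: [-3.138, -0.0, 0.013]
force: [-2.3, 20.8, -0.2]
grip_width: 0.01
finger_force: 48.1
clock: 15.9
position: [0.5662, 0.0667, 0.0431]
tool_rot: [-3.138, -0.0, 0.013]
force: [-2.6, 20.5, -1.3]
grip_width: 0.0103
finger_force: 48.3
```

Run:
```python
from h import *
snap("scene","s5")
c=snap("scene","s5b")[120:300,130:370]; cv2.imwrite("pics/s5c.png",cv2.resize(c,None,fx=3,fy=3)[:,:,::-1])
for n in("lid_grip",):
  for r in landmark_of(n,"scene")[:2]: print(r,atz("scene",r["xy"],.0615))
print(telemetry.observe()["force"])
```

```text
{'xy': [290.6, 224.6], 'score': 0.82} [0.56664677 0.06900581 0.0615    ]
[-1.74159739 20.72720306 -1.20055605]
```

View pics/s5c.png

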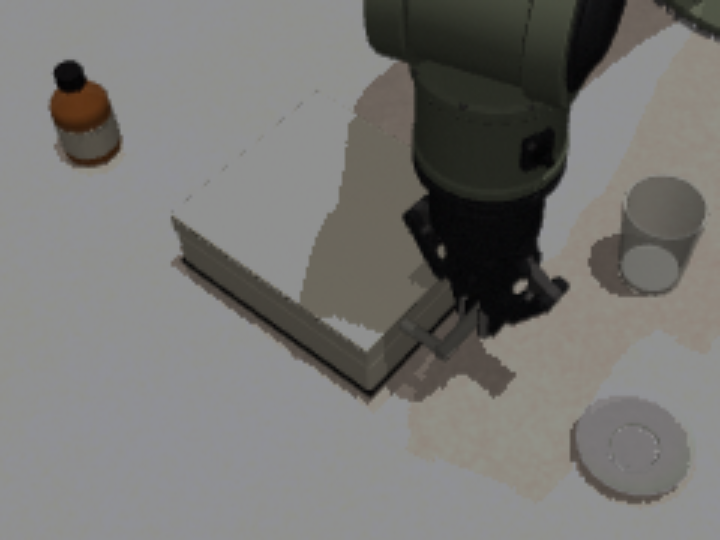

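The view is a 3x crop. The lid looks nearly shut on the base, with its front corner at (370,370), and the bar is still in the fingers at about (470,330). The vertical force shows no stop yet, so I keep lowering.

```bash
python3 -m inch '[[0,0.001,0.001,0,0,0,1],[0,0,0.001,0,0,0,1],[0,0,0,0,0,0,1]]'; python3 -m inch '[[0,0.001,0.001,0,0,0,1],[0,0,0.001,0,0,0,1],[0,0,0,0,0,0,1]]'
```

```text
clock: 16.35
position: [0.5663, 0.0667, 0.0421]
tool_rot: [-3.137, -0.001, 0.014]
force: [-10.2, 25.4, 19.7]
grip_width: 0.0103
finger_force: 50.3
clock: 16.65
position: [0.5665, 0.0667, 0.0414]
tool_rot: [-3.136, -0.002, 0.014]
force: [-17.6, 29.0, 44.7]
grip_width: 0.0104
finger_force: 53.1
```

The stop shows in the force. I take the load off, open only partly because the gap to the lid is narrow, and lift straight up.

```bash
python3 -m inch '[[0,-0.002,-0.002,0,0,0,1],[0,-0.002,-0.002,0,0,0,1],[0,0,0,0,0,0,1]]'; python3 -m inch '[[0,0,0,0,0,0,0.7],[0,0,0,0,0,0,0.7],[0,0,0,0,0,0,0.7],[0,0,0,0,0,0,0.7]]'
```

```text
clock: 16.95
position: [0.5662, 0.0668, 0.0434]
tool_rot: [-3.14, -0.0, 0.012]
force: [-0.5, 11.3, -1.2]
grip_width: 0.0103
finger_force: 48.4
clock: 17.35
position: [0.5663, 0.0644, 0.0432]
tool_rot: [3.141, 0.0, 0.009]
force: [-0.2, -0.5, 0.1]
grip_width: 0.0255
finger_force: 0.0
```

```bash
python3 -m inch '[[0,-0.002,0,0,0,0,0.7],[0,0,-0.01,0,0,0,0.7],[0,0,-0.02,0,0,0,0.7],[0,0,-0.03,0,0,0,0.7],[0,0,-0.04,0,0,0,0.7]]'; python3 -m inch '[[0,0,-0.04,0,0,0,0.7],[0,0,-0.04,0,0,0,0.7],[0,0,-0.04,0,0,0,0.7],[-0.02,0,-0.02,0,0,0,0.7],[0,0,0,0,0,0,0.7]]'
python3 - <<'E'
from h import *
c=snap("scene","s6")[120:300,130:370]; cv2.imwrite("pics/s6c.png",cv2.resize(c,None,fx=3,fy=3)[:,:,::-1])
grab_frame("top")
a,b=landmark_of("lid_grip","scene"),landmark_of("lid_grip","top")
print(atz("scene",a[0]["xy"],.0615),tri(ray("scene",a[0]["xy"]),ray("top",b[0]["xy"])) if b else None)
E
```

```text
clock: 17.85
position: [0.5655, 0.0666, 0.144]
tool_rot: [3.141, 0.002, 0.01]
force: [0.5, -0.1, 0.8]
grip_width: 0.026
finger_force: 0.0
clock: 18.35
position: [0.5459, 0.0666, 0.287]
tool_rot: [-3.141, -0.005, 0.01]
force: [-0.1, -0.2, -0.1]
grip_width: 0.0256
finger_force: 0.0
[0.56363335 0.06263394 0.0615    ] None
```

View pics/s6c.png

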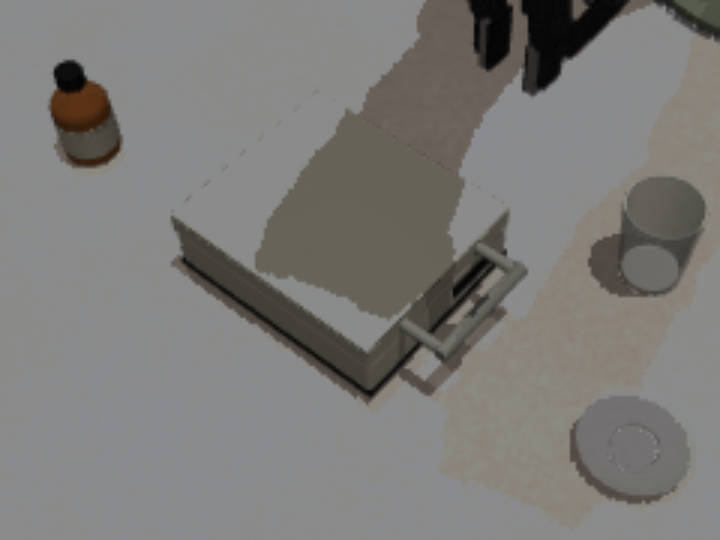

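The lid lies flat and shut on the base (crop corners 175,215 / 370,390 / 508,212). The bar is free at (470,310), the gripper is clear above, and the bystanders stand where they were.

```bash
python3 -c "
from workcell import bot; print(bot.job_done())"
```

```text
the job is handed in; nothing more can be done
None
```

The job is handed in: the holder is home against its rail, the lid was lowered while gripped and now lies shut, the gripper is clear, and the dish, beaker and bottle were not touched; no verdict came back.

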